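Strip the converter stack and close the housing

TASK

Take the stack of converter parts apart from the top down, setting each part straight onto its own place before taking the next: the can capacitor on the round pad, the relay block on the small rectangular pad and the heat sink on the large rectangular pad, each upright, centred on the pad's black inlay and turned to match it, then the cover plate onto the open dark grey housing so that both pins come through its holes and it lies flush. Set the parts down rather than dropping them, and leave the multimeter and the mug where they are.

Things in the scene. Friction and masses are not known exactly. Their poses are not given: they have to be found in the camera images.
- capacitor_mid (a point): Can capacitor, the top part of the stack: upright aluminium cylinder, 30 mm diameter, 46 mm tall, black disc on top. Point at its centre, 23 mm above its underside; z along the can, up. Its yaw does not matter. It stands on the relay block.
- relay_mid (a point): Relay block, second from the top: black plastic block 52 mm (its x) by 38 mm (its y), 44 mm tall, with a grey band and brass tabs on its ends. Point at its centre, 22 mm above its underside; z up. Looks and works the same turned by half a turn. It stands on the heat sink.
- heatsink_mid (a point): Heat sink, third: aluminium block with upright fins running along its x, 76 mm (x) by 50 mm (y), 44 mm tall; the outermost fins are its flat y sides and can be gripped. Point at its centre, 22 mm above its underside; z up. Looks and works the same turned by half a turn. It stands on the cover plate.
- cover_mid (a point): Cover plate, the lowest part: flat aluminium plate 150 mm (x) by 56 mm (y), 10 mm thick, with two through holes of 11 mm diameter on its x axis, 60 mm either side of the centre. Point at the plate's centre, 5 mm above its underside; z up. Looks and works the same turned by half a turn. It lies on a fixed wooden stand 90 mm (x) by 40 mm (y), 32 mm high, roughly centred under it, so that its edges overhang the stand and it can be gripped across its 56 mm width.
- pad_round: Place of the capacitor: fixed round plywood pad, 68 mm diameter, 6 mm thick, with a flush round black inlay of 38 mm. Origin at the centre of its underside; its top is 6 mm above.
- pad_small: Place of the relay block: fixed rectangular plywood pad, 74 mm (x) by 60 mm (y), 6 mm thick, with a flush black inlay 58 mm (x) by 44 mm (y). Origin at the centre of its underside; its top is 6 mm above. The relay's long side goes along the inlay's long side (x).
- pad_large: Place of the heat sink: fixed rectangular plywood pad, 98 mm (x) by 72 mm (y), 6 mm thick, with a flush black inlay 82 mm (x) by 56 mm (y). Origin at the centre of its underside; its top is 6 mm above. The heat sink's long side goes along the inlay's long side (x).
- housing_top (a point): Fixed dark grey open-topped housing with a circuit board inside, 150 mm (x) by 46 mm (y), 40 mm high. Point at the centre of its top rim, 40 mm above the table; z up. Two upright steel pins of 8 mm diameter stand on its end blocks on the x axis, 60 mm either side of this point; they rise 14 mm above the rim, the last 5 mm tapering to 3.6 mm diameter. The seated cover rests on the rim, its centre 5 mm above this point, overhanging the housing by 5 mm on both long sides.
- meter: Bystander: red and black hand-held multimeter lying flat, 75 mm (x) by 150 mm (y), 37 mm high; origin at the centre of its underside. Not to be moved.
- mug: Bystander: blue mug, 78 mm diameter, 90 mm tall; origin at the centre of its underside, handle to its +y. Not to be moved.
Things that resemble listed ones, but are neither listed nor needed, are in the scene too. There is more than one size of the part that bears cover_mid; the job needs the largest.

How it is judged:
By the outcome, as a careful person would: the job done as asked, in the order asked, and still so for the second after the job is handed in, with the robot touching nothing.
It also fails if it takes over 112 s, if anything falls off the work surface, if the arm or the gripper's body presses on something with over 40 N, if the wrist force passes 120 N, or if a joint passes its speed limit or range.

ROBOT

A 6-joint arm with a two-finger parallel gripper is mounted at the origin on the work surface. World frame = base frame: x ahead of the robot, y to its left, z up, the work surface at z = 0. Lengths are in mm, angles in rad, forces in N, time in s.
With the tool pointing down it reaches from about 275 to 750 mm from the base axis. Payload 10.2 kg.
Tool frame: the origin (TCP) lies midway between the tips of the shut fingers; the grasp point (between the pads) lies 19 mm behind it; z points along the fingers, y is the line along which they close (so a half turn about z gives the same grasp; the last joint's range is limited). The gripper opens to 85 mm and grips with 20 to 120 N. Pads are 22 mm wide; open, the fingers measure 114 mm over their backs; the gripper's body (76 mm by 85 mm) begins 54 mm behind the grasp point. The pads swing forward as they close: fully open they stand 13 mm farther back than shut.
Start: joints at [-1.348, 0.313, 1.498, -0, 1.331, -0.223], TCP at [226.358, -473.701, 210.694] pointing down, gripper open.
Joint ranges: [-2.94, 2.94], [-0.97, 2.17], [0.19, 2.56], [-1.23, 4.37], [0.02, 3.11], [-2.88, 2.88]. Speed limits (rad/s): [2.39, 2.39, 3.01, 3.14, 3.14, 3.14].

INTERFACE

Orientations are given as a unit quaternion [w, x, y, z].
In Python, from rig import ctrl gives the robot as it stands.
- The arm moves only by the tool send_rows, never from a script. Its argument "targets" is a list of rows, each an object with "offset": the shift along the world's x, y, z in cm, a list of three; "spin": the turn about the world's z in rad. A call has 1 to 8 rows; each row is the pose to reach, as a shift and turn from the pose commanded when the call began; what a row does not reach only later rows make up. A row lasts 1/12 s, in which the tool goes at most 41.7 mm and 7.16 degrees, less where a joint would pass 70% of its speed; a pose out of reach is approached as far as the arm can. A call with a gripper value outside its range is refused whole. "grip" is the opening, from 0 (shut) to 1 (fully open), set as the call begins (left out, the last holds). The fingers move at their own pace and stop on an object; "squeeze" is the grip in N (left out, the last holds). Time passes only in rows, so rows that repeat a pose let the fingers close. It gives the time, the measured TCP pose, the force, the opening and the grip force at its end, in the units of the state.
- ctrl.sense(): the state, without advancing time (a new reading comes with each control period).
- ctrl.capture(name): name is "scene" or "top" or "wrist"; returns (picture, depth): 480x640x3 uint8, red, green, blue; 480x640 float32, mm along the optical axis (not along the pixel's ray), 0 where there is no reading.
- ctrl.calibration(name): a dict with "fx", "fy", "cx", "cy" (pixels), "k1" (the pictures are not rectified: a ray, as slopes to the right and down, at radius r is drawn at 1 + k1 r^2 times it, then the intrinsics apply), "view" (4x4, takes a point from world to camera coordinates); the wrist camera has in their place "mount" (4x4, takes a point from camera to tool coordinates, whose origin is the TCP and whose axes are the flange's). Camera axes: x right, y down, z forward; pixel columns grow to the right and rows downward; lengths in mm; the calibration is good to about 2 mm. A picture is of the moment at which its call begins: read the wrist's pose just before it. calibration takes no time and is no camera call.
- ctrl.finish_job(): hands the job in; it is judged then, once.
Trained networks look in the newest picture that a camera, given by its name, has taken for a name from the list of things; names that differ only in an ending like _2 or _b are one class to them, and where a whole thing is asked for, a point or a joint stands for the part that bears it (a point fixed in the world has none). Each returns a list of dicts, best first, with "conf" (0 to 1); they miss things now and then, are a little off and sometimes report something else, mostly with a low value. They report only what shows in the picture. A call takes as long as a camera call. They do not tell look-alikes from the thing itself.
- ctrl.search_frame(camera, query): "box" ([left, top, right, bottom] in pixels, round what is visible of it).
- ctrl.place_of(camera, query): "uv" ([column, row] in pixels: a listed point, or the origin of a listed thing).
The state is a dict: "time_s": time; "joints": joint angles; "dq": joint speeds; "tau": joint torques, N m; "eef_pos": TCP position; "ee_rot": TCP orientation; "force": force on the tool from outside, world axes, zero at the start; "wrist_torque": the same for the moment, N m; "grip_width": opening from 0.0 (shut) to 1.0 (fully open); "grip_force": force on a finger pad.
Only numpy, scipy, OpenCV 4.12 (cv2) and the standard library are available. Lean on these libraries where they do the work, as an engineer would, in place of code of your own. Each camera call takes 0.05 s, during which the arm holds its last target. There are 200 camera calls.

## Working session

There is one attempt and no reset: what is moved stays moved. The work goes in short steps, Python scripts to look and compute and a tool call to move; the robot and the scene stay as the last step left them, time stands still between calls to the robot, and variables do not carry over. Pictures are saved under pics/ and viewed, at most 14 in all, crops included, and the job is handed in when it is done.

Besides the shell and the picture viewer there is one more tool, called after "Emit:" as name([rows], argument=value, ...), one row to a line, values as JSON. send_rows: Moves the arm, as the interface text tells. Its arguments: {"type":"object","properties":{"targets":{"type":"array"},"grip":{"type":"number"},"squeeze":{"type":"number"}},"required":["targets"]}

```bash
ls; mkdir -p pics
cat > h.py <<'E'
import numpy as np, cv2, json
from rig import ctrl
from scipy.spatial.transform import Rotation as R
def cam(name):
    c=ctrl.calibration(name)
    if 'view' in c: T=np.linalg.inv(np.array(c['view']))
    else:
        s=ctrl.sense(); q=s['ee_rot']; T=np.eye(4); T[:3,:3]=R.from_quat([q[1],q[2],q[3],q[0]]).as_matrix(); T[:3,3]=s['eef_pos']; T=T@np.array(c['mount'])
    return c,T
def rays(c,uv):
    uv=np.atleast_2d(np.float64(uv)); K=np.array([[c['fx'],0,c['cx']],[0,c['fy'],c['cy']],[0,0,1]])
    p=cv2.undistortPointsIter(uv[:,None],K,np.array([c['k1'],0,0,0,0.]),None,None,(3,50,1e-9))[:,0]
    return np.c_[p,np.ones(len(p))]
def atz(c,T,uv,z):
    d=rays(c,uv)@T[:3,:3].T; o=T[:3,3]; return o+d*((z-o[2])/d[:,2])[:,None]
def cloud(c,T,dep):
    v,u=np.mgrid[0:480,0:640]; r=rays(c,np.c_[u.ravel(),v.ravel()])
    P=r*dep.reshape(-1,1)@T[:3,:3].T+T[:3,3]; P[dep.ravel()<=0]=np.nan; return P.reshape(480,640,3)
def save(n,im): cv2.imwrite('pics/'+n,im[...,::-1])
E
python3 - <<'E'
from h import *
for n in ['scene','top']:
    c,T=cam(n); im,d=ctrl.capture(n); save(n+'0.png',im); np.savez(n+'0.npz',im=im,d=d); print(n,T[:3,3].round(),T[:3,2].round(2))
    if n=='top':
        P=cloud(c,T,d)
        for q in ['capacitor_mid','relay_mid','heatsink_mid','cover_mid','pad_round','pad_small','pad_large','housing_top','meter','mug']:
            for r in ctrl.place_of(n,q)[:4]:
                u,v=map(int,r['uv']); print(q,round(r['conf'],2),u,v,P[v,u].round())
E
```

```text
pics
scene [913. 501. 982.] [-0.28 -0.51 -0.82]
top [ 448.  -37. 1436.] [ 0.11 -0.02 -0.99]
capacitor_mid 0.48 296 295 [460.  -0. 179.]
relay_mid 0.56 297 291 [468.  -2. 174.]
heatsink_mid 0.56 297 290 [470.  -2. 175.]
cover_mid 0.78 242 309 [424. 135.   6.]
cover_mid 0.63 297 292 [466.  -2. 177.]
cover_mid 0.63 251 245 [582. 120.   5.]
pad_round 0.9 325 205 [686. -61.   9.]
pad_round 0.68 296 290 [470.   0. 174.]
pad_small 0.92 391 287 [ 486. -228.    7.]
pad_large 0.77 400 238 [ 608. -249.    8.]
housing_top 0.81 175 267 [522. 300.  17.]
meter 0.75 201 175 [745. 242.  45.]
mug 0.69 462 273 [ 525. -404.    4.]
```

View pics/top0.png

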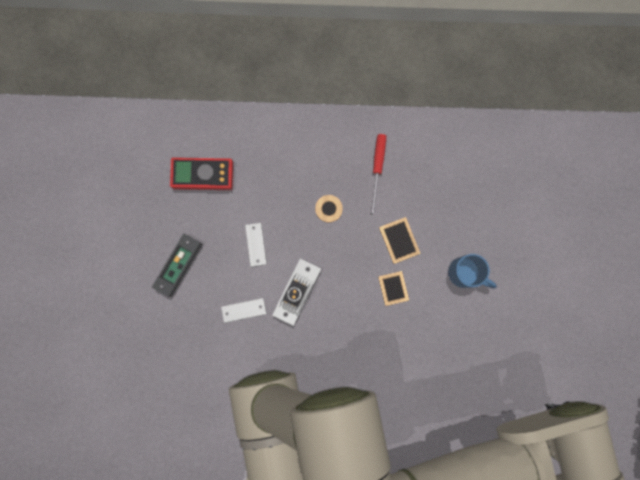

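View pics/scene0.png

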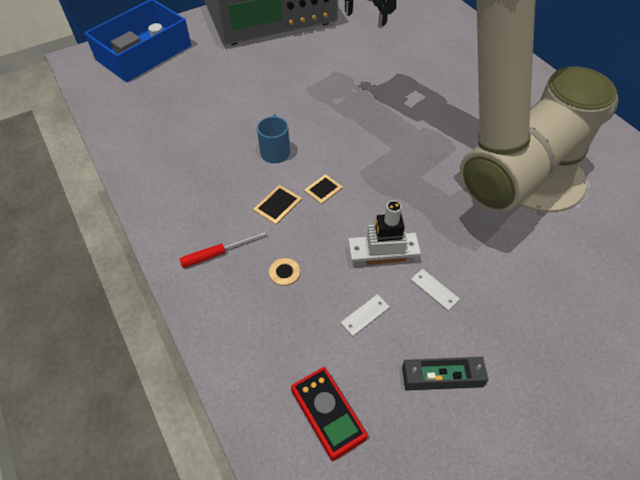

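Top view: the stack is at (297,290). The three cover-like plates are (297,290) under the stack, (243,310) and (255,244), with the last two loose on the table and smaller. The wanted one is in the stack: it's the largest and bears the heat sink. Next I'll fit coarse poses from segmentation.

```bash
cat >> h.py <<'E'
def rect(P2):
    (cx,cy),(w,h),a=cv2.minAreaRect(np.float32(P2)); 
    if w<h: w,h,a=h,w,a+90
    return round(cx,1),round(cy,1),round(w,1),round(h,1),round(np.deg2rad((a+90)%180-90),3)
def blob(mask,uv,z,c,T):
    n,l,st,ce=cv2.connectedComponentsWithStats(mask.astype(np.uint8))
    ys,xs=np.nonzero(l>0); i=np.argmin((xs-uv[0])**2+(ys-uv[1])**2); m=(l==l[ys[i],xs[i]])
    v,u=np.nonzero(m); X=atz(c,T,np.c_[u,v],z)[:,:2]
    return rect(X),X.mean(0).round(1),m
E
python3 - <<'E'
from h import *
c,T=cam('top'); f=np.load('top0.npz'); im,d=f['im'],f['d']; g=cv2.cvtColor(im,cv2.COLOR_RGB2GRAY); P=cloud(c,T,d)
print('table z',np.nanmedian(P[200:300,200:230,2]), 'cal', c)
for n,uv in [('round',(328,208)),('small',(394,288)),('large',(399,240))]: print(n,blob(g<60,uv,6,c,T)[:2])
print('housing',blob(g<75,(160,280),40,c,T)[:2])
print('cover',blob(g>150,(312,270),42,c,T)[:2])
for n,uv in [('d1',(255,244)),('d2',(243,310))]: print(n,blob(g>150,uv,6,c,T)[:2])
m=P[...,2]>165; m[:, :270]=0; m[:,330:]=0; m[330:]=0; m[:250]=0
print('cap',np.median(P[m],0),rect(P[m][:,:2]))
x=im[220:340,235:345]; save('z.png',cv2.resize(x,None,fx=5,fy=5,interpolation=2))
E
```

```text
table z 0.1966965042221318 cal {'fx': 580.720997058697, 'fy': 580.720997058697, 'cx': 323.46451431368894, 'cy': 238.64863150851846, 'k1': 0.022818212701185114, 'view': array([[ 2.37159142e-02, -9.99560479e-01,  1.77877461e-02,
        -7.33964709e+01],
       [-9.93957227e-01, -2.54829869e-02, -1.06769139e-01,
         5.97271393e+02],
       [ 1.07175497e-01, -1.51481310e-02, -9.94124714e-01,
         1.37929051e+03],
       [ 0.00000000e+00,  0.00000000e+00,  0.00000000e+00,
         1.00000000e+00]])}
round ((675.0, -67.4, 7.6, 2.5, np.float64(0.023)), array([675. , -66.7]))
small ((483.4, -233.7, 45.5, 33.5, np.float64(0.256)), array([ 482.5, -233.8]))
large ((599.0, -250.0, 60.0, 42.5, np.float64(0.474)), array([ 597.2, -251.8]))
housing ((531.1, 307.4, 92.9, 30.3, np.float64(-0.212)), array([529.4, 308.9]))
cover ((470.3, 3.9, 153.9, 60.4, np.float64(-0.432)), array([475. ,   3.6]))
d1 ((584.3, 109.2, 109.0, 44.3, np.float64(0.158)), array([584. , 109.1]))
d2 ((422.7, 132.7, 108.4, 43.3, np.float64(-1.35)), array([422.6, 132.6]))
cap [461.96964149   4.43899265 176.11866748] (462.8, 5.4, 28.2, 28.0, np.float64(-1.549))
```

View pics/z.png

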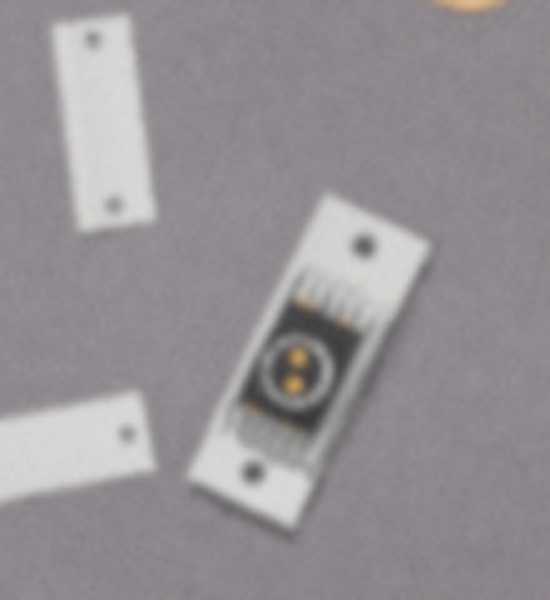

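The crop confirms it: the stacked plate measures about 154x60 and the loose ones about 109x44. Next is the wrist camera geometry.

Run:
```python
from h import *
s=ctrl.sense(); q=s['ee_rot']; M=R.from_quat([q[1],q[2],q[3],q[0]]).as_matrix(); print(s['time_s'],s['eef_pos'],M.round(3))
c,T=cam('wrist'); print(c); print(T.round(2))
```

```text
0.6 [ 226.35753531 -473.68349808  210.67728108] [[ 0.902  0.431 -0.   ]
 [ 0.431 -0.902  0.   ]
 [ 0.    -0.    -1.   ]]
{'fx': 402.33172500613824, 'fy': 402.33172500613824, 'cx': 321.81548045739646, 'cy': 238.6510467800666, 'k1': -0.042502906814233556, 'mount': array([[ 3.64523198e-04, -9.62694388e-01, -2.70590802e-01,
         6.86164709e+01],
       [ 9.99999166e-01,  6.86114826e-04, -1.09388788e-03,
         2.81115624e-02],
       [ 1.23873608e-03, -2.70590178e-01,  9.62693836e-01,
        -1.64111768e+02],
       [ 0.00000000e+00,  0.00000000e+00,  0.00000000e+00,
         1.00000000e+00]])}
[[ 4.3000e-01 -8.7000e-01 -2.4000e-01  2.8828e+02]
 [-9.0000e-01 -4.2000e-01 -1.2000e-01 -4.4414e+02]
 [-0.0000e+00  2.7000e-01 -9.6000e-01  3.7479e+02]
 [ 0.0000e+00  0.0000e+00  0.0000e+00  1.0000e+00]]
```

Emit:
send_rows([
  {"offset": [4,3,1],"spin": 0},
  {"offset": [7,5,2],"spin": 0},
  {"offset": [10,7.5,4],"spin": 0},
  {"offset": [13,9.5,4],"spin": 0},
  {"offset": [16,12,4],"spin": 0},
  {"offset": [19,14,4],"spin": 0},
  {"offset": [22,16,4],"spin": 0},
  {"offset": [25,18,4],"spin": 0},
])

```text
time_s: 1.27
eef_pos: [477.7, -292.3, 250.9]
ee_rot: [0.0, 0.975, 0.221, 0.0]
force: [0.4, -0.4, -0.2]
grip_width: 0.997
grip_force: 0.0
```

Emit:
send_rows([
  {"offset": [3,2.3,0],"spin": 0},
  {"offset": [6,4.5,0],"spin": 0},
  {"offset": [9,6.5,0],"spin": 0},
  {"offset": [10.5,7.5,0],"spin": 0},
  {"offset": [10.5,7.5,0],"spin": 0},
  {"offset": [10.5,7.5,0],"spin": 0},
])

```text
time_s: 1.77
eef_pos: [581.6, -218.2, 250.2]
ee_rot: [-0.0, 0.975, 0.222, -0.0]
force: [-1.5, -0.4, -0.6]
grip_width: 1.0
grip_force: 0.0
```

```bash
cat >> h.py <<'E'
def snap(n):
    s=ctrl.sense(); c,T=cam('wrist'); im,d=ctrl.capture('wrist'); save(n+'.png',im); np.savez(n+'.npz',im=im,d=d,T=T); print(round(s['time_s'],2),np.round(s['eef_pos'],1)); return c,T,im,d
def proj(c,T,P):
    p=(np.linalg.inv(T)@np.r_[P,1])[:3]; x=p[:2]/p[2]; x=x*(1+c['k1']*(x@x)); return x*c['fx']+[c['cx'],c['cy']]
E
python3 - <<'E'
from h import *
c,T,im,d=snap('w1'); g=cv2.cvtColor(im,cv2.COLOR_RGB2GRAY)
for n,P in [('small',(483,-234,6)),('large',(599,-250,6)),('round',(690,-62,6))]:
    p=proj(c,T,P); print(n,p.round()); 
    if 0<p[0]<640 and 0<p[1]<480: print(blob(g<60,p,6,c,T)[:2])
E
```

```text
1.77 [ 581.6 -218.2  250.2]
small [296. 282.]
((483.6, -235.4, 56.5, 42.4, np.float64(0.255)), array([ 484. , -235.2]))
large [358. 193.]
((603.2, -249.7, 79.3, 53.1, np.float64(0.391)), array([ 604.1, -249.3]))
round [221.  19.]
((678.8, -71.4, 34.5, 34.5, np.float64(-0.1)), array([678.9, -71.1]))
```

View pics/w1.png

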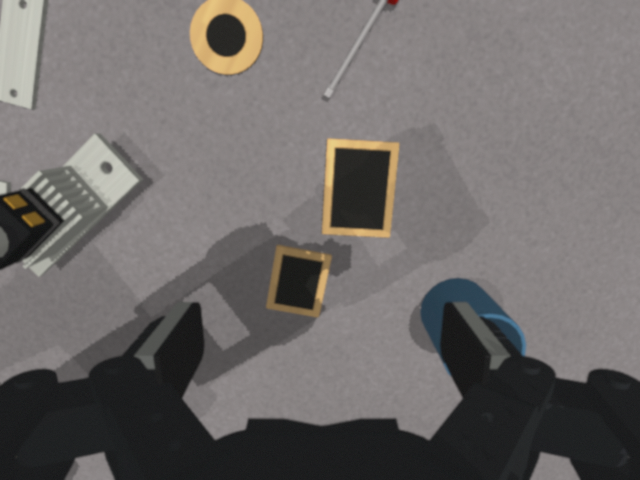

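Emit:
send_rows([
  {"offset": [1.5,3.5,0],"spin": -0.12},
  {"offset": [3,7,0],"spin": -0.24},
  {"offset": [5,10.5,0],"spin": -0.36},
  {"offset": [6.5,14,-2],"spin": -0.44},
  {"offset": [6.5,14,-4],"spin": -0.44},
  {"offset": [6.5,14,-4],"spin": -0.44},
  {"offset": [6.5,14,-4],"spin": -0.44},
])

```text
time_s: 2.4
eef_pos: [645.5, -79.9, 210.6]
ee_rot: [-0.0, 1.0, 0.003, -0.001]
force: [-0.6, -0.6, 0.0]
grip_width: 1.002
grip_force: 0.0
```

```bash
cat >> h.py <<'E'
def padout(im,p,c,T,z=6):
    hsv=cv2.cvtColor(im,cv2.COLOR_RGB2HSV); w=(hsv[...,1]>70)&(hsv[...,0]>8)&(hsv[...,0]<28)
    n,l=cv2.connectedComponents(w.astype(np.uint8)); ys,xs=np.nonzero(l>0)
    i=np.argmin(abs(np.hypot(xs-p[0],ys-p[1]))); v,u=np.nonzero(l==l[ys[i],xs[i]]); return rect(atz(c,T,np.c_[u,v],z)[:,:2])
E
python3 - <<'E'
from h import *
c=ctrl.calibration('wrist'); f=np.load('w1.npz'); im,T=f['im'],f['T']
for n,P in [('small',(483,-234,6)),('large',(603,-250,6))]: print(n,padout(im,proj(c,T,P),c,T))
c,T,im,d=snap('w2'); g=cv2.cvtColor(im,cv2.COLOR_RGB2GRAY)
p=proj(c,T,(679,-71,6)); print(p, blob(g<60,p,6,c,T)[:2],padout(im,p,c,T))
p=proj(c,T,(603,-250,6)); print(p, blob(g<60,p,6,c,T)[:2],padout(im,p,c,T))
E
```

```text
small (484.6, -235.5, 75.5, 60.7, np.float64(0.254))
large (603.3, -249.3, 98.4, 72.5, np.float64(0.394))
2.4 [645.5 -79.9 210.6]
[312.63795997 165.34188808] ((678.2, -71.8, 34.2, 33.7, np.float64(0.005)), array([678.7, -71.7])) (678.7, -71.6, 68.3, 68.1, np.float64(0.447))
[498.22886262 246.58299519] ((603.2, -250.0, 79.2, 53.3, np.float64(0.394)), array([ 604.3, -249.6])) (603.6, -249.0, 99.4, 73.0, np.float64(0.392))
```

Emit:
send_rows([
  {"offset": [-2,1,3],"spin": -0.11},
  {"offset": [-5,2.5,5.5],"spin": -0.22},
  {"offset": [-8,4,8],"spin": -0.33},
  {"offset": [-11,5.5,10],"spin": -0.43},
  {"offset": [-14.5,7.5,12],"spin": -0.43},
  {"offset": [-17,8.5,12],"spin": -0.43},
  {"offset": [-17,8.5,12],"spin": -0.43},
  {"offset": [-17,8.5,12],"spin": -0.43},
])

```text
time_s: 3.12
eef_pos: [475.7, 5.5, 333.2]
ee_rot: [0.0, 0.977, -0.211, 0.002]
force: [0.3, -1.0, -0.5]
grip_width: 1.001
grip_force: 0.0
```

Run:
```python
from h import *
c,T,im,d=snap('w3'); g=cv2.cvtColor(im,cv2.COLOR_RGB2GRAY); P=cloud(c,T,d)
print(proj(c,T,(465,5,176)))
for z0,z1 in [(170,185),(124,136),(80,92),(38,46)]:
    m=(P[...,2]>z0)&(P[...,2]<z1)&(abs(P[...,0]-470)<110)&(abs(P[...,1])<110)
    m=cv2.morphologyEx(m.astype(np.uint8),cv2.MORPH_OPEN,np.ones((3,3)))>0
    print(z0,m.sum(),np.nanmedian(P[m][:,2]),rect(P[m][:,:2]),P[m].mean(0))
```

```text
3.12 [475.7   5.5 333.2]
[328.19123813 224.91974251]
170 1016 177.07183291972922 (462.6, 3.6, 29.5, 28.0, np.float64(-0.414)) [463.18001741   3.31782894 176.96538526]
124 1065 130.83409030771804 (465.9, 3.3, 52.7, 37.8, np.float64(-0.412)) [477.29865526   0.94787777 130.69942968]
80 668 86.86289768947472 (467.5, 2.8, 75.3, 50.2, np.float64(-0.461)) [482.74848245  -0.77646772  86.7290295 ]
38 2412 42.890587645029115 (469.2, 2.3, 148.4, 56.1, np.float64(-0.429)) [489.25176567  -6.79786471  42.87032358]
```

View pics/w3.png

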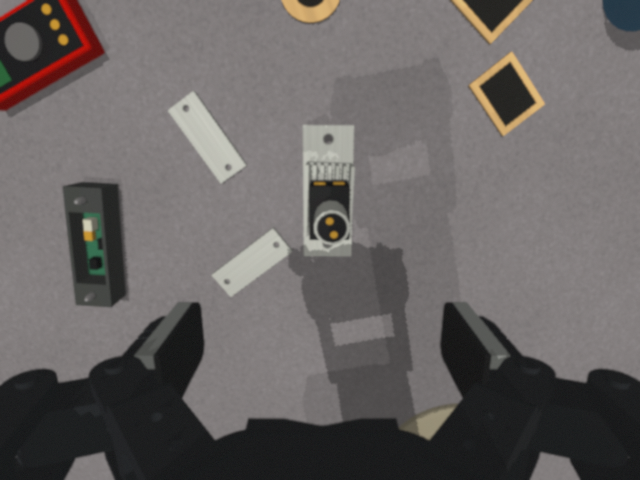

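Wrist view: the can's top disc is at (331,228), the relay and heat sink below it line up at about -0.42 rad, and the housing is at (93,245). Descending onto the can.

Emit:
send_rows([
  {"offset": [-0.7,-0.1,-2],"spin": 0},
  {"offset": [-1.4,-0.25,-5],"spin": 0},
  {"offset": [-1.4,-0.25,-8.5],"spin": 0},
  {"offset": [-1.4,-0.25,-12],"spin": 0},
  {"offset": [-1.4,-0.25,-15.5],"spin": 0},
  {"offset": [-1.4,-0.25,-18],"spin": 0},
  {"offset": [-1.4,-0.25,-19.3],"spin": 0},
  {"offset": [-1.4,-0.25,-19.3],"spin": 0},
])

```text
time_s: 3.83
eef_pos: [461.6, 3.0, 134.9]
ee_rot: [-0.0, 0.977, -0.211, -0.003]
force: [0.1, 0.2, -1.3]
grip_width: 1.004
grip_force: 0.0
```

Emit:
send_rows([
  {"offset": [0,0,0],"spin": 0},
  {"offset": [0,0,0],"spin": 0},
  {"offset": [0,0,0],"spin": 0},
  {"offset": [0,0,0],"spin": 0},
  {"offset": [0,0,0],"spin": 0},
  {"offset": [0,0,0],"spin": 0},
], grip=0.2, squeeze=30)

```text
time_s: 4.33
eef_pos: [462.8, 3.5, 138.5]
ee_rot: [0.0, 0.978, -0.21, 0.001]
force: [-1.4, -0.3, 6.2]
grip_width: 0.337
grip_force: 29.5
```

Emit:
send_rows([
  {"offset": [0,0,1],"spin": 0},
  {"offset": [0,0,3],"spin": 0},
  {"offset": [2,-0.7,4],"spin": 0},
  {"offset": [5,-1.7,4],"spin": 0},
  {"offset": [8.5,-3,4],"spin": 0},
  {"offset": [12,-4.2,3],"spin": 0},
  {"offset": [15.5,-5.4,0],"spin": 0},
  {"offset": [18.5,-6.5,-2],"spin": 0},
])

```text
time_s: 5.0
eef_pos: [647.2, -61.0, 117.8]
ee_rot: [-0.0, 0.978, -0.21, 0.0]
force: [0.1, 0.6, -0.3]
grip_width: 0.337
grip_force: 29.9
```

Emit:
send_rows([
  {"offset": [2.5,-0.8,-2],"spin": 0},
  {"offset": [3.15,-1.05,-5],"spin": 0},
  {"offset": [3.15,-1.05,-7.5],"spin": 0},
  {"offset": [3.15,-1.05,-9],"spin": 0},
  {"offset": [3.15,-1.05,-9.6],"spin": 0},
  {"offset": [3.15,-1.05,-9.9],"spin": 0},
  {"offset": [3.15,-1.05,-9.9],"spin": 0},
  {"offset": [3.15,-1.05,-9.9],"spin": 0},
])

```text
time_s: 5.67
eef_pos: [677.9, -71.3, 21.2]
ee_rot: [0.0, 0.978, -0.21, 0.001]
force: [0.3, -0.2, -0.7]
grip_width: 0.337
grip_force: 29.8
```

Emit:
send_rows([
  {"offset": [0,0,-0.2],"spin": 0},
  {"offset": [0,0,-0.4],"spin": 0},
  {"offset": [0,0,-0.4],"spin": 0},
  {"offset": [0,0,-0.4],"spin": 0},
])

```text
time_s: 6.0
eef_pos: [677.3, -71.1, 15.9]
ee_rot: [0.0, 0.978, -0.211, 0.0]
force: [0.2, -0.2, -0.1]
grip_width: 0.336
grip_force: 29.8
```

Emit:
send_rows([
  {"offset": [0.1,0,0],"spin": 0},
  {"offset": [0.1,0,-0.05],"spin": 0},
  {"offset": [0.1,0,-0.1],"spin": 0},
  {"offset": [0.1,0,-0.15],"spin": 0},
  {"offset": [0.1,0,-0.15],"spin": 0},
])

```text
time_s: 6.42
eef_pos: [678.5, -71.2, 14.7]
ee_rot: [0.0, 0.978, -0.211, 0.0]
force: [-0.9, 0.6, 2.0]
grip_width: 0.337
grip_force: 30.2
```

Emit:
send_rows([
  {"offset": [0,0,0],"spin": 0},
  {"offset": [0,0,0],"spin": 0},
  {"offset": [0,0,0],"spin": 0},
  {"offset": [0,0,2],"spin": 0},
  {"offset": [0,0,5],"spin": 0},
  {"offset": [0,0,9],"spin": 0},
  {"offset": [-2,0,13],"spin": 0},
  {"offset": [-4,1,16],"spin": 0},
], grip=1.0)

```text
time_s: 7.08
eef_pos: [638.3, -62.4, 176.2]
ee_rot: [0.0, 0.977, -0.211, 0.001]
force: [1.1, -0.2, -0.1]
grip_width: 1.001
grip_force: 0.0
```

Emit:
send_rows([
  {"offset": [0,0,3],"spin": 0},
  {"offset": [0,0,3],"spin": 0},
  {"offset": [0,0,3],"spin": 0},
])

```text
time_s: 7.33
eef_pos: [638.8, -61.2, 206.1]
ee_rot: [0.0, 0.978, -0.21, 0.002]
force: [-0.1, 0.1, -1.2]
grip_width: 0.995
grip_force: 0.0
```

Run:
```python
from h import *
c,T,im,d=snap('w4'); P=cloud(c,T,d)
m=(P[...,2]>46)&(P[...,2]<60)&(np.hypot(P[...,0]-679,P[...,1]+72)<40)
print('cap',np.median(P[m][:,2]),rect(P[m][:,:2]),P[m].mean(0)); print('pad',padout(im,proj(c,T,(679,-71.6,6)),c,T))
```

```text
7.33 [638.8 -61.2 206.1]
cap 53.107416845764305 (678.3, -70.7, 29.5, 28.9, np.float64(-0.422)) [678.49629052 -71.201697    53.07241396]
pad (681.4, -69.4, 8.9, 8.8, np.float64(1.143))
```

Emit:
send_rows([
  {"offset": [-3,1,3],"spin": 0},
  {"offset": [-6.5,2.5,4.5],"spin": 0},
  {"offset": [-10,4,6],"spin": 0},
  {"offset": [-13.5,5.2,6],"spin": 0},
  {"offset": [-16,6.2,6],"spin": 0},
  {"offset": [-17.2,6.5,6],"spin": 0},
  {"offset": [-17.2,6.5,6],"spin": 0},
  {"offset": [-17.2,6.5,6],"spin": 0},
])

```text
time_s: 8.05
eef_pos: [466.4, 3.8, 263.6]
ee_rot: [-0.0, 0.978, -0.211, -0.001]
force: [0.6, 0.1, -0.4]
grip_width: 0.999
grip_force: 0.0
```

```bash
cat > st.py <<'E'
from h import *
import sys
n=sys.argv[1]; cx,cy=float(sys.argv[2]),float(sys.argv[3])
c,T,im,d=snap(n); P=cloud(c,T,d)
for z in map(float,sys.argv[4:]):
    m=(abs(P[...,2]-z)<6)&(np.hypot(P[...,0]-cx,P[...,1]-cy)<95)
    m=cv2.morphologyEx(m.astype(np.uint8),cv2.MORPH_OPEN,np.ones((3,3)))>0
    print(z,m.sum(),np.nanmedian(P[m][:,2]).round(1),rect(P[m][:,:2]),P[m].mean(0).round(1))
s=ctrl.sense(); q=s['ee_rot']; a=R.from_quat([q[1],q[2],q[3],q[0]]).as_matrix()[:,0]; print('pose',np.round(s['eef_pos'],1),'yaw',np.arctan2(a[1],a[0]).round(3))
E
python3 st.py w5 466 3 130 86 42
```

```text
8.05 [466.4   3.8 263.6]
130.0 3338 130.9 (465.6, 3.5, 51.8, 38.0, np.float64(-0.43)) [466.5   3.1 130.9]
86.0 1042 86.9 (467.2, 3.0, 76.3, 50.1, np.float64(-0.462)) [481.3  -1.8  86.7]
42.0 3400 42.9 (469.2, 2.2, 149.6, 56.0, np.float64(-0.429)) [491.4  -8.   42.9]
pose [466.9   3.6 263.5] yaw -0.424
```

Emit:
send_rows([
  {"offset": [-0.2,0,-2],"spin": 0},
  {"offset": [-0.2,0,-5],"spin": 0},
  {"offset": [-0.2,0,-8.5],"spin": 0},
  {"offset": [-0.2,0,-12],"spin": 0},
  {"offset": [-0.2,0,-15],"spin": 0},
  {"offset": [-0.2,0,-16.5],"spin": 0},
  {"offset": [-0.2,0,-16.9],"spin": 0},
  {"offset": [-0.2,0,-16.9],"spin": 0},
])

```text
time_s: 8.77
eef_pos: [464.4, 3.6, 94.0]
ee_rot: [-0.0, 0.978, -0.211, -0.001]
force: [0.2, -0.9, -0.4]
grip_width: 0.999
grip_force: 0.0
```

Emit:
send_rows([
  {"offset": [0,0,0],"spin": 0},
  {"offset": [0,0,0],"spin": 0},
  {"offset": [0,0,0],"spin": 0},
  {"offset": [0,0,0],"spin": 0},
  {"offset": [0,0,0],"spin": 0},
  {"offset": [0,0,0],"spin": 0},
], grip=0.3, squeeze=40)

```text
time_s: 9.27
eef_pos: [464.8, 3.6, 96.2]
ee_rot: [0.0, 0.978, -0.21, 0.001]
force: [-1.6, -0.6, 6.9]
grip_width: 0.437
grip_force: 40.4
```

Run:
```python
from h import *
s=ctrl.sense(); q=s['ee_rot']; a=R.from_quat([q[1],q[2],q[3],q[0]]).as_matrix()[:,0]; print('pose',np.round(s['eef_pos'],1),'yaw',np.arctan2(a[1],a[0]).round(3))
```

```text
pose [464.8   3.6  96.2] yaw -0.424
```

Emit:
send_rows([
  {"offset": [0,0,1],"spin": 0},
  {"offset": [0,0,3],"spin": 0},
  {"offset": [0,-3,4],"spin": 0.11},
  {"offset": [0.5,-6.5,4],"spin": 0.22},
  {"offset": [1,-10,4],"spin": 0.33},
  {"offset": [1.5,-13.5,3],"spin": 0.44},
  {"offset": [1.9,-17,1],"spin": 0.55},
  {"offset": [1.9,-20.5,-1],"spin": 0.678},
])

```text
time_s: 9.93
eef_pos: [483.9, -203.1, 85.2]
ee_rot: [0.001, 0.992, 0.128, 0.001]
force: [0.6, 0.5, -2.2]
grip_width: 0.433
grip_force: 40.9
```

Emit:
send_rows([
  {"offset": [0,-2.5,-1],"spin": 0},
  {"offset": [0,-3.4,-3],"spin": 0},
  {"offset": [0,-3.4,-5],"spin": 0},
  {"offset": [0,-3.4,-6],"spin": 0},
  {"offset": [0,-3.4,-6.3],"spin": 0},
  {"offset": [0,-3.4,-6.3],"spin": 0},
  {"offset": [0,-3.4,-6.3],"spin": 0},
  {"offset": [0,-3.4,-6.3],"spin": 0},
])

```text
time_s: 10.6
eef_pos: [484.0, -235.2, 23.4]
ee_rot: [0.001, 0.992, 0.125, 0.001]
force: [0.5, 0.5, -2.0]
grip_width: 0.436
grip_force: 40.9
```

```bash
cat > ps.py <<'E'
from h import *
s=ctrl.sense(); q=s['ee_rot']; a=R.from_quat([q[1],q[2],q[3],q[0]]).as_matrix()[:,0]; print(s['time_s'],'pose',np.round(s['eef_pos'],1),'yaw',np.arctan2(a[1],a[0]).round(3),np.round(s['force'],1))
E
python3 ps.py
```

```text
10.6 pose [ 484.  -235.2   23.4] yaw 0.251 [ 0.5  0.5 -2. ]
```

Emit:
send_rows([
  {"offset": [0,-0.03,-0.3],"spin": 0},
  {"offset": [0,-0.03,-0.5],"spin": 0},
  {"offset": [0,-0.03,-0.6],"spin": 0},
  {"offset": [0,-0.03,-0.65],"spin": 0},
  {"offset": [0,-0.03,-0.7],"spin": 0},
  {"offset": [0,-0.03,-0.75],"spin": 0},
  {"offset": [0,-0.03,-0.75],"spin": 0},
])

```text
time_s: 11.18
eef_pos: [483.4, -235.5, 16.2]
ee_rot: [0.0, 0.992, 0.125, 0.0]
force: [-6.1, 3.0, 14.4]
grip_width: 0.424
grip_force: 42.7
```

Firm contact, so release, back off and check.

Emit:
send_rows([
  {"offset": [0,0,0.05],"spin": 0},
  {"offset": [0,0,0.05],"spin": 0},
])

```text
time_s: 11.35
eef_pos: [483.3, -235.5, 16.2]
ee_rot: [0.0, 0.992, 0.125, 0.0]
force: [-3.0, 1.5, 9.3]
grip_width: 0.436
grip_force: 42.2
```

Emit:
send_rows([
  {"offset": [0,0,0],"spin": 0},
  {"offset": [0,0,0],"spin": 0},
  {"offset": [0,0,0],"spin": 0},
  {"offset": [0,0,2],"spin": 0},
  {"offset": [0,0,5],"spin": 0},
  {"offset": [0,0,9],"spin": 0},
  {"offset": [0,0,13],"spin": 0},
  {"offset": [0,0,16],"spin": 0},
], grip=1.0)

```text
time_s: 12.02
eef_pos: [483.7, -235.7, 178.5]
ee_rot: [0.001, 0.992, 0.125, 0.001]
force: [1.0, 0.5, 0.2]
grip_width: 1.0
grip_force: 0.0
```

Emit:
send_rows([
  {"offset": [-1,2,2],"spin": -0.11},
  {"offset": [-1,2,2],"spin": -0.11},
  {"offset": [-1,2,2],"spin": -0.11},
])

```text
time_s: 12.27
eef_pos: [473.5, -215.3, 195.8]
ee_rot: [0.001, 0.997, 0.071, 0.001]
force: [0.5, 0.7, -0.7]
grip_width: 0.999
grip_force: 0.0
```

```bash
python3 st.py w6 484 -235 50; python3 -c "
from h import *
f=np.load('w6.npz'); c=ctrl.calibration('wrist'); print(padout(f['im'],proj(c,f['T'],(510,-205,6)),c,f['T'])); save('z6.png',f['im'])"
```

```text
12.27 [ 473.5 -215.3  195.8]
50.0 3191 50.8 (484.2, -234.9, 52.8, 38.0, np.float64(0.253)) [ 485.  -234.6   50.8]
pose [ 473.2 -215.4  194.7] yaw 0.143
(484.1, -235.4, 74.5, 60.6, np.float64(0.254))
```

View pics/w6.png

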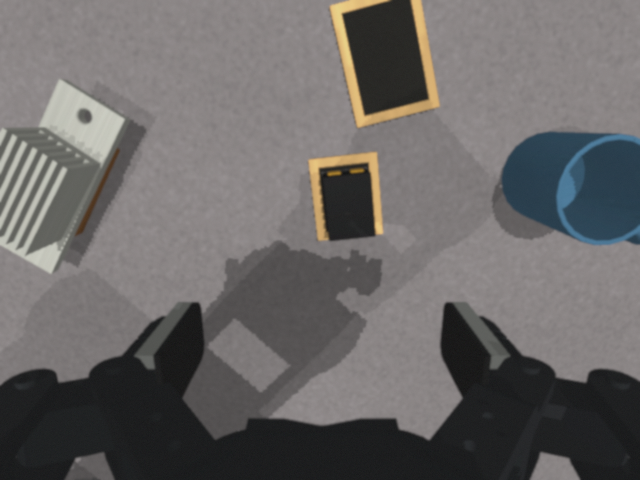

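The relay sits on the small pad at (348,197), offset 0.5 mm. Next, the heat sink.

Emit:
send_rows([
  {"offset": [0,3,1],"spin": -0.1},
  {"offset": [0,6.5,2],"spin": -0.2},
  {"offset": [0,10,2.5],"spin": -0.3},
  {"offset": [-0.5,13.5,2.5],"spin": -0.4},
  {"offset": [-0.6,17,2.5],"spin": -0.5},
  {"offset": [-0.6,20.5,2.5],"spin": -0.6},
  {"offset": [-0.6,21.8,2.5],"spin": -0.6},
  {"offset": [-0.6,21.8,2.5],"spin": -0.6},
])

```text
time_s: 12.98
eef_pos: [467.0, 4.7, 218.8]
ee_rot: [-0.0, 0.974, -0.225, -0.001]
force: [0.4, -0.5, 0.1]
grip_width: 0.995
grip_force: 0.0
```

Emit:
send_rows([
  {"offset": [0,0,0],"spin": 0},
])

```text
time_s: 13.07
eef_pos: [467.3, 2.5, 219.0]
ee_rot: [0.0, 0.974, -0.226, -0.001]
force: [-0.9, -0.2, -0.1]
grip_width: 1.003
grip_force: 0.0
```

```bash
python3 st.py w7 468 3 86 42
```

```text
13.07 [467.3   2.5 219. ]
86.0 3366 86.8 (466.9, 2.9, 76.7, 50.2, np.float64(-0.463)) [468.8   2.   86.7]
42.0 4698 42.9 (469.6, 2.1, 149.7, 55.9, np.float64(-0.428)) [486.6  -5.7  42.9]
pose [467.4   1.9 219.2] yaw -0.458
```

Emit:
send_rows([
  {"offset": [-0.05,0.08,-2],"spin": 0},
  {"offset": [-0.05,0.08,-5],"spin": 0},
  {"offset": [-0.05,0.08,-8.5],"spin": 0},
  {"offset": [-0.05,0.08,-12],"spin": 0},
  {"offset": [-0.05,0.08,-15],"spin": 0},
  {"offset": [-0.05,0.08,-16.3],"spin": 0},
  {"offset": [-0.05,0.08,-16.7],"spin": 0},
  {"offset": [-0.05,0.08,-16.7],"spin": 0},
])

```text
time_s: 13.78
eef_pos: [466.5, 2.4, 52.3]
ee_rot: [0.0, 0.974, -0.228, -0.001]
force: [-0.5, 0.7, 0.5]
grip_width: 0.999
grip_force: 0.0
```

Emit:
send_rows([
  {"offset": [0,0,0],"spin": 0},
  {"offset": [0,0,0],"spin": 0},
  {"offset": [0,0,0],"spin": 0},
  {"offset": [0,0,0],"spin": 0},
  {"offset": [0,0,0],"spin": 0},
  {"offset": [0,0,0],"spin": 0},
], grip=0.45, squeeze=50)

```text
time_s: 14.28
eef_pos: [467.5, 2.9, 54.6]
ee_rot: [0.0, 0.974, -0.227, 0.001]
force: [-3.0, -1.4, 7.1]
grip_width: 0.57
grip_force: 51.2
```

```bash
python3 ps.py
```

```text
14.2833 pose [467.5   2.9  54.6] yaw -0.459 [-3.  -1.4  7.1]
```

Emit:
send_rows([
  {"offset": [0,0,1],"spin": 0},
  {"offset": [0,0,3],"spin": 0},
  {"offset": [1.3,-2.4,5],"spin": 0.12},
  {"offset": [2.9,-5.5,5],"spin": 0.24},
  {"offset": [4.5,-8.5,5],"spin": 0.36},
  {"offset": [6.1,-11.5,5],"spin": 0.48},
  {"offset": [7.7,-14.5,5],"spin": 0.6},
  {"offset": [9.3,-17.5,5],"spin": 0.72},
])

```text
time_s: 14.95
eef_pos: [560.3, -173.2, 103.6]
ee_rot: [0.0, 0.991, 0.133, 0.0]
force: [0.7, 0.3, -1.4]
grip_width: 0.568
grip_force: 53.0
```

Emit:
send_rows([
  {"offset": [1.5,-3,0],"spin": 0.1},
  {"offset": [3,-5.8,-1],"spin": 0.132},
  {"offset": [4.35,-7.7,-3],"spin": 0.132},
  {"offset": [4.35,-7.7,-5.5],"spin": 0.132},
  {"offset": [4.35,-7.7,-7],"spin": 0.132},
  {"offset": [4.35,-7.7,-7.8],"spin": 0.132},
  {"offset": [4.35,-7.7,-7.8],"spin": 0.132},
  {"offset": [4.35,-7.7,-7.8],"spin": 0.132},
])

```text
time_s: 15.62
eef_pos: [603.6, -248.6, 26.1]
ee_rot: [0.0, 0.981, 0.195, 0.0]
force: [-0.0, -0.7, -0.7]
grip_width: 0.565
grip_force: 53.0
```

```bash
python3 ps.py
```

```text
15.6167 pose [ 603.6 -248.6   26.1] yaw 0.393 [-0.  -0.7 -0.7]
```

Emit:
send_rows([
  {"offset": [0.03,-0.06,-0.2],"spin": 0},
  {"offset": [0.03,-0.06,-0.4],"spin": 0},
  {"offset": [0.03,-0.06,-0.5],"spin": 0},
  {"offset": [0.03,-0.06,-0.6],"spin": 0},
  {"offset": [0.03,-0.06,-0.65],"spin": 0},
  {"offset": [0.03,-0.06,-0.7],"spin": 0},
  {"offset": [0.03,-0.06,-0.7],"spin": 0},
])

```text
time_s: 16.2
eef_pos: [603.6, -249.3, 18.7]
ee_rot: [0.0, 0.981, 0.195, 0.0]
force: [-3.0, 0.3, 2.4]
grip_width: 0.562
grip_force: 53.5
```

```bash
python3 ps.py
```

```text
16.2 pose [ 603.6 -249.3   18.7] yaw 0.393 [-3.   0.3  2.4]
```

Emit:
send_rows([
  {"offset": [0,0,0],"spin": 0},
  {"offset": [0,0,0],"spin": 0},
  {"offset": [0,0,0],"spin": 0},
  {"offset": [0,0,2],"spin": 0},
  {"offset": [0,0,5],"spin": 0},
  {"offset": [0,0,9],"spin": 0},
  {"offset": [0,0,13],"spin": 0},
  {"offset": [0,0,16],"spin": 0},
], grip=1.0)

```text
time_s: 16.87
eef_pos: [604.1, -249.5, 182.1]
ee_rot: [0.001, 0.981, 0.195, 0.001]
force: [0.3, -0.4, 0.6]
grip_width: 0.997
grip_force: 0.0
```

Emit:
send_rows([
  {"offset": [-2,3,2],"spin": 0.1},
  {"offset": [-2,3,2],"spin": 0.1},
  {"offset": [-2,3,2],"spin": 0.1},
])

```text
time_s: 17.12
eef_pos: [583.7, -218.6, 200.0]
ee_rot: [0.001, 0.97, 0.244, 0.001]
force: [0.2, -0.7, -0.1]
grip_width: 1.003
grip_force: 0.0
```

```bash
python3 st.py w8 603 -249 50; python3 -c "
from h import *
f=np.load('w8.npz'); c=ctrl.calibration('wrist'); print(padout(f['im'],proj(c,f['T'],(603+44,-249+25,6)),c,f['T']))"
```

```text
17.12 [ 583.7 -218.6  200. ]
50.0 3724 50.6 (578.2, -253.0, 136.2, 65.0, np.float64(0.167)) [ 602.1 -248.7   50.1]
pose [ 583.7 -219.1  198.5] yaw 0.492
(603.3, -249.4, 98.6, 72.3, np.float64(0.39))
```

```bash
python3 -c "
from h import *
f=np.load('w8.npz'); c=ctrl.calibration('wrist'); P=cloud(c,f['T'],f['d'])
m=(abs(P[...,2]-50)<4)&(np.hypot(P[...,0]-603,P[...,1]+249)<49); print('sink',rect(P[m][:,:2]))
f=np.load('w3.npz');P=cloud(c,f['T'],f['d']); m=(abs(P[...,2]-42)<6)&(np.hypot(P[...,0]-525,P[...,1]-300)<110); print(rect(P[m][:,:2]))"
```

```text
sink (603.6, -249.2, 76.4, 50.7, np.float64(0.391))
(527.5, 292.5, 151.0, 48.0, np.float64(-0.472))
```

Emit:
send_rows([
  {"offset": [0,3,1],"spin": 0.12},
  {"offset": [0,6.5,2],"spin": 0.24},
  {"offset": [0,10,3],"spin": 0.36},
  {"offset": [0,13.5,4],"spin": 0.48},
  {"offset": [0,17,4],"spin": 0.6},
  {"offset": [0,20.5,4],"spin": 0.72},
  {"offset": [0,24,4],"spin": 0.84},
  {"offset": [0,27.5,4],"spin": 0.96},
])

```text
time_s: 17.83
eef_pos: [583.7, 56.9, 237.0]
ee_rot: [-0.001, 0.746, 0.666, -0.001]
force: [0.2, 0.2, -0.2]
grip_width: 1.001
grip_force: 0.0
```

Emit:
send_rows([
  {"offset": [-1,3.5,0],"spin": 0.12},
  {"offset": [-2,7,0],"spin": 0.24},
  {"offset": [-3,10.5,0],"spin": 0.36},
  {"offset": [-4,14,0],"spin": 0.48},
  {"offset": [-5,17.5,0],"spin": 0.6},
  {"offset": [-6,21,0],"spin": 0.72},
  {"offset": [-6,24,0],"spin": 0.84},
  {"offset": [-6,24,0],"spin": 0.96},
])

```text
time_s: 18.5
eef_pos: [522.8, 300.1, 236.6]
ee_rot: [-0.001, 0.352, 0.936, -0.0]
force: [-0.2, -1.4, -0.3]
grip_width: 1.001
grip_force: 0.0
```

Emit:
send_rows([
  {"offset": [0,0,-2],"spin": 0.08},
  {"offset": [0,0,-3],"spin": 0.08},
  {"offset": [0,0,-3],"spin": 0.08},
  {"offset": [0,0,-3],"spin": 0.08},
])

```text
time_s: 18.83
eef_pos: [523.7, 295.2, 207.4]
ee_rot: [-0.001, 0.32, 0.947, -0.001]
force: [0.3, -0.3, 0.8]
grip_width: 1.001
grip_force: 0.0
```

```bash
python3 st.py w9 525 300 40
```

```text
18.83 [523.7 295.2 207.4]
40.0 4825 40.7 (527.8, 292.4, 150.1, 46.2, np.float64(-0.485)) [522.8 295.   40.6]
pose [524.  295.4 208.3] yaw 2.49
```

View pics/w9.png

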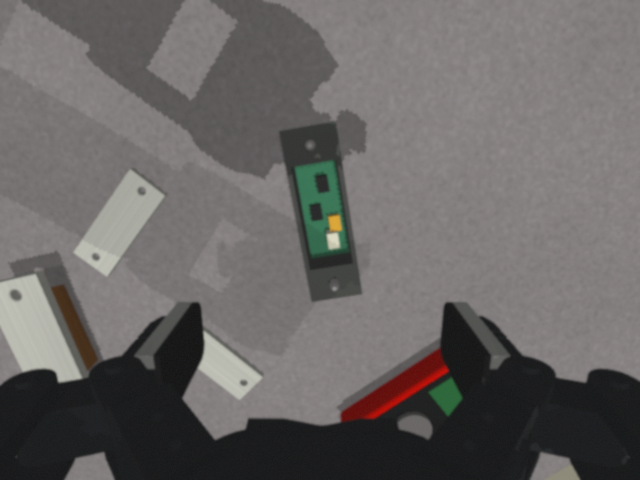

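Wrist view: the housing's pins are near (310,145) and (334,285), and the depth rectangle (150x46) matches. I'll align above it and locate the pins precisely.

Emit:
send_rows([
  {"offset": [0.7,-0.3,-2],"spin": 0.08},
  {"offset": [1,-0.3,-4],"spin": 0.165},
  {"offset": [1,-0.3,-4],"spin": 0.165},
  {"offset": [1,-0.3,-4],"spin": 0.165},
  {"offset": [1,-0.3,-4],"spin": 0.165},
])

```text
time_s: 19.3
eef_pos: [534.2, 292.9, 169.9]
ee_rot: [0.001, 0.241, 0.971, 0.001]
force: [-0.3, 0.6, 0.0]
grip_width: 1.002
grip_force: 0.0
```

```bash
python3 st.py w10 528 292 40
python3 - <<'E'
from h import *
f=np.load('w10.npz'); c=ctrl.calibration('wrist'); T=f['T']; im=f['im']; out=[]
for sg in (1,-1):
    X=np.array([527.8+sg*60*np.cos(-.485),292.4+sg*60*np.sin(-.485),54]); p=proj(c,T,X); b=proj(c,T,[*X[:2],40]); print(p,b)
    u,v=p.round().astype(int); k=cv2.resize(im[v-25:v+25,u-25:u+25],None,fx=8,fy=8,interpolation=0); 
    cv2.circle(k,tuple(int(x) for x in (p-[u-25,v-25]+.5)*8),4,(255,0,0),1); cv2.circle(k,tuple(int(x) for x in (b-[u-25,v-25]+.5)*8),4,(0,255,0),1); out.append(k)
save('z10.png',np.hstack(out))
E
```

```text
19.3 [534.2 292.9 169.9]
40.0 6182 40.8 (527.8, 292.4, 149.4, 46.1, np.float64(-0.486)) [521.5 295.7  40.7]
pose [534.2 293.  170.1] yaw 2.655
[316.84895251 295.53050881] [317.02039059 288.29923839]
[315.97581283 130.86018066] [316.2095943  130.62137214]
```

View pics/z10.png

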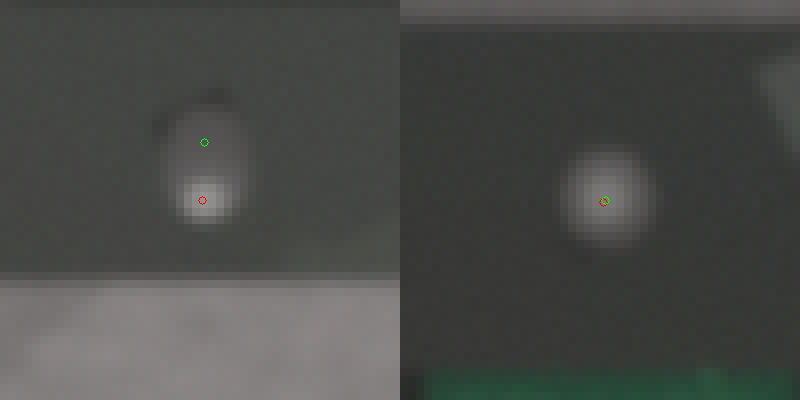

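The crop shows the projected pin tips landing on the real pins within about 0.3 px. Now the cover.

Emit:
send_rows([
  {"offset": [-0.8,-3.5,0],"spin": 0.02},
  {"offset": [-1.6,-7,0],"spin": 0.058},
  {"offset": [-2.4,-10.8,0],"spin": 0.058},
  {"offset": [-3.3,-14.6,0],"spin": 0.058},
  {"offset": [-4.2,-18.4,0],"spin": 0.058},
  {"offset": [-5,-22,0],"spin": 0.058},
  {"offset": [-5.8,-25.8,0],"spin": 0.058},
  {"offset": [-6.4,-29.1,0],"spin": 0.058},
])

```text
time_s: 20.02
eef_pos: [469.3, -0.2, 169.8]
ee_rot: [0.001, 0.212, 0.977, -0.0]
force: [0.6, -0.2, 1.1]
grip_width: 1.002
grip_force: 0.0
```

Emit:
send_rows([
  {"offset": [0,0,0],"spin": 0},
  {"offset": [0,0,0],"spin": 0},
  {"offset": [0,0,0],"spin": 0},
])

```text
time_s: 20.27
eef_pos: [470.1, 2.1, 169.2]
ee_rot: [0.001, 0.212, 0.977, 0.0]
force: [-0.1, -0.2, 0.2]
grip_width: 1.001
grip_force: 0.0
```

```bash
python3 st.py w11 469.5 2 42
python3 - <<'E'
from h import *
f=np.load('w11.npz'); c=ctrl.calibration('wrist'); T=f['T']; im=f['im']; g=cv2.cvtColor(im,cv2.COLOR_RGB2GRAY); H=[]
for sg in (1,-1):
    X=np.array([469.5+sg*60*np.cos(-.428),2.1+sg*60*np.sin(-.428),42]); p=proj(c,T,X)
    u,v=p.round().astype(int); k=g[v-14:v+15,u-14:u+15]; t=(int(k.max())+int(k.min()))/2
    cs,_=cv2.findContours((k<t).astype(np.uint8),0,1); q=max(cs,key=cv2.contourArea); (x,y),(a,b),_=cv2.fitEllipse(q); h=atz(c,T,[u-14+x,v-14+y],42)[0]; H.append(h[:2]); print(p,h,a,b)
H=np.array(H); e=H[0]-H[1]; print('mid',H.mean(0),'len',np.hypot(*e),'yaw',np.arctan2(e[1],e[0]))
E
```

```text
20.27 [470.1   2.1 169.2]
42.0 14606 42.8 (470.0, 1.3, 149.9, 56.3, np.float64(-0.428)) [465.3   3.4  42.8]
pose [470.    2.6 168.9] yaw 2.716
[320.912675   295.39482098] [524.55841667 -23.42601052  42.        ] 12.257903099060059 13.716955184936523
[321.07295729 137.74291645] [414.90355349  26.71950568  42.        ] 15.184739112854004 15.589704513549805
mid [469.73098508   1.64674758] len 120.57678804739442 yaw -0.4289106186935403
```

Emit:
send_rows([
  {"offset": [0,-0.1,-3],"spin": 0},
  {"offset": [0,-0.1,-6.5],"spin": 0},
  {"offset": [0,-0.1,-10],"spin": 0},
  {"offset": [0,-0.1,-13],"spin": 0},
  {"offset": [0,-0.1,-14.7],"spin": 0},
  {"offset": [0,-0.1,-15.3],"spin": 0},
  {"offset": [0,-0.1,-15.3],"spin": 0},
  {"offset": [0,-0.1,-15.3],"spin": 0},
])

```text
time_s: 20.98
eef_pos: [470.4, 1.2, 16.2]
ee_rot: [0.001, 0.211, 0.978, -0.0]
force: [0.5, 0.6, 0.3]
grip_width: 1.0
grip_force: 0.0
```

```bash
python3 ps.py
```

```text
20.9833 pose [470.4   1.2  16.2] yaw 2.717 [0.5 0.6 0.3]
```

Emit:
send_rows([
  {"offset": [0,0,0],"spin": 0},
  {"offset": [0,0,0],"spin": 0},
  {"offset": [0,0,0],"spin": 0},
  {"offset": [0,0,0],"spin": 0},
  {"offset": [0,0,0],"spin": 0},
  {"offset": [0,0,0],"spin": 0},
], grip=0.5, squeeze=70)

```text
time_s: 21.48
eef_pos: [470.5, 0.8, 17.3]
ee_rot: [0.001, 0.211, 0.977, 0.0]
force: [-4.4, 2.1, 19.1]
grip_width: 0.589
grip_force: 69.3
```

```bash
python3 ps.py
```

```text
21.4833 pose [470.5   0.8  17.3] yaw 2.716 [-4.4  2.1 19.1]
```

Opening 0.589 is less than the ~0.64 expected for 56 mm, so I'll look before lifting.

```bash
python3 st.py w12 470 1 42 37
```

```text
21.48 [470.5   0.8  17.3]
42.0 47001 42.8 (459.2, 6.1, 127.1, 56.7, np.float64(-0.429)) [451.6   9.6  42.9]
37.0 3728 42.5 (458.2, 6.7, 124.3, 55.9, np.float64(-0.432)) [459.5   6.3  42.3]
pose [470.4   0.8  17.3] yaw 2.716
```

View pics/w12.png

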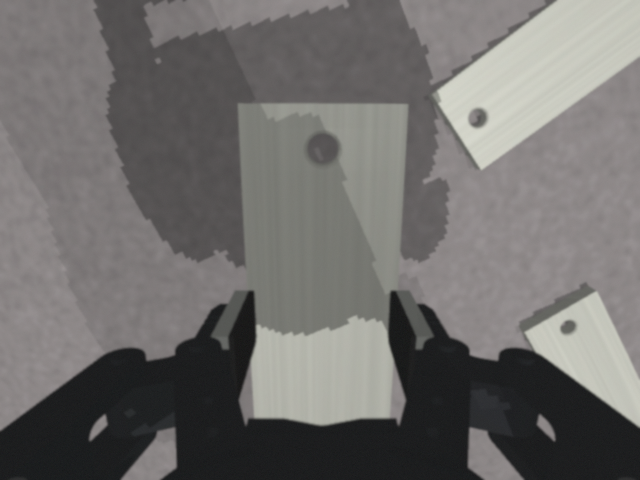

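Flat and held between the pads, with the near hole at (322,150). Lifting gently.

Emit:
send_rows([
  {"offset": [0,0,0.3],"spin": 0},
  {"offset": [0,0,0.8],"spin": 0},
  {"offset": [0,0,1.5],"spin": 0},
  {"offset": [0,0,3],"spin": 0},
  {"offset": [0,0,4.5],"spin": 0},
  {"offset": [0,0,5.5],"spin": 0},
  {"offset": [0,0,5.5],"spin": 0},
  {"offset": [0,0,5.5],"spin": 0},
])

```text
time_s: 22.2
eef_pos: [469.7, 0.7, 70.5]
ee_rot: [0.0, 0.211, 0.977, -0.0]
force: [-0.7, 0.4, -0.2]
grip_width: 0.498
grip_force: 0.0
```

```bash
cat > hole.py <<'E'
from h import *
import sys
# near-hole position in tool frame, from the held cover's top plane fitted by depth
c,T,im,d=snap(sys.argv[1]); s=ctrl.sense(); g=cv2.cvtColor(im,cv2.COLOR_RGB2GRAY); M=np.array(c['mount'])
P=cloud(c,M,d); m=np.zeros(d.shape,bool); m[115:320,275:380]=1; m[125:180,300:345]=0; Q=P[m]
A=np.c_[Q[:,:2],np.ones(len(Q))]; co=np.linalg.lstsq(A,Q[:,2],rcond=None)[0]; print('plane slopes (tool x,y), z at tcp axis',co.round(4))
u,v=322,150; k=g[v-32:v+33,u-32:u+33]
E
python3 hole.py w13; python3 ps.py; python3 -c "
from h import *
f=np.load('w13.npz'); g=cv2.cvtColor(f['im'],cv2.COLOR_RGB2GRAY); c=ctrl.calibration('wrist')
for n in ('w12','w13'):
    f=np.load(n+'.npz'); g=cv2.cvtColor(f['im'],cv2.COLOR_RGB2GRAY); cs=cv2.HoughCircles(cv2.GaussianBlur(g,(5,5),1),cv2.HOUGH_GRADIENT,1,100,param1=60,param2=12,minRadius=11,maxRadius=24)
    print(n,[x for x in cs[0] if abs(x[0]-322)<40 and abs(x[1]-150)<40]); P=cloud(c,np.array(c['mount']),f['d'])
    for r in (115,185): print(P[r,300],P[r,350])
"
```

```text
22.2 [469.7   0.7  70.5]
 ** On entry to DLASCL parameter number  4 had an illegal value
 ** On entry to DLASCL parameter number  4 had an illegal value
22.25 pose [469.4   0.8  69.9] yaw 2.716 [ 0.3  0.  -1.2]
w12 [array([322.5, 148.5,  15.4], dtype=float32)]
[ 72.13918288  -7.12305547 -24.32300316] [nan nan nan]
[ 48.81686407  -7.39319092 -25.06836582] [ 48.98678      9.83814185 -26.22921942]
w13 [array([335.5, 143.5,  11.6], dtype=float32)]
[73.51993531 -9.79893813 27.77564297] [73.52731796 13.07694118 27.54959978]
[ 41.21871041 -10.27866109  28.78513494] [41.60867643 13.54903546 26.08111872]Traceback (most recent call last):
  File "hole.py", line 6, in <module>
    A=np.c_[Q[:,:2],np.ones(len(Q))]; co=np.linalg.lstsq(A,Q[:,2],rcond=None)[0]; print('plane slopes (tool x,y), z at tcp axis',co.round(4))
                                         ~~~~~~~~~~~~~~~^^^^^^^^^^^^^^^^^^^^^
    x, resids, rank, s = _umath_linalg.lstsq(a, b, rcond,
                         ~~~~~~~~~~~~~~~~~~~^^^^^^^^^^^^^
                                             signature=signature)
                                             ^^^^^^^^^^^^^^^^^^^^
    raise LinAlgError("SVD did not converge in Linear Least Squares")
numpy.linalg.LinAlgError: SVD did not converge in Linear Least Squares
```

View pics/w13.png

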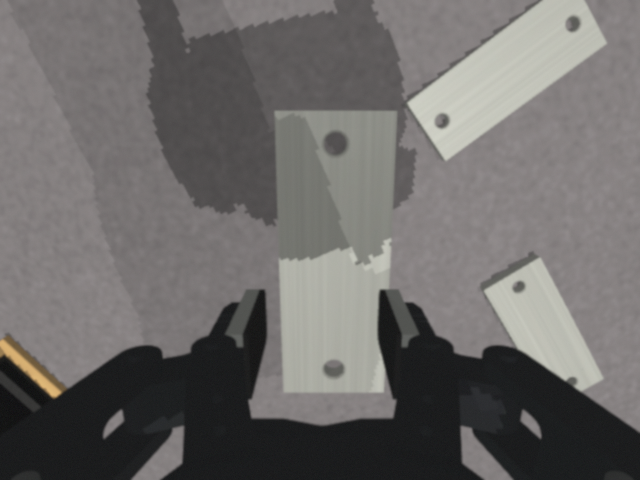

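The plate slipped out: the pads met it near their tips, which fits the upward force and the small opening. Checking where the plate is now and the finger geometry.

Run:
```python
from h import *
c=ctrl.calibration('wrist'); M=np.array(c['mount'])
for n in ('w12','w13'):
    f=np.load(n+'.npz'); P=cloud(c,M,f['d'])
    for sl in (np.s_[285:400,205:262],np.s_[285:400,380:440]):
        Q=P[sl].reshape(-1,3); Q=Q[(np.isfinite(Q[:,2]))&(abs(Q[:,0])<14)&(abs(Q[:,1])<60)]
        Q=Q[(Q[:,2]<8)&(Q[:,2]>-80)] if n=='w12' else Q[Q[:,2]<15]
        print(n,'pts',len(Q),'zpct',np.percentile(Q[:,2],[2,25,50,75,98,99.5]).round(1),'inner |y|',np.percentile(abs(Q[:,1]),[1,5,50]).round(1))
f=np.load('w13.npz'); T=f['T']; P=cloud(c,T,f['d']); m=(abs(P[...,2]-42)<4)&(np.hypot(P[...,0]-469,P[...,1]-2)<95); m[:,:272]=0;m[:,400:]=0
print('cover',np.median(P[m][:,2]),rect(P[m][:,:2]))
g=cv2.cvtColor(f['im'],cv2.COLOR_RGB2GRAY)
for (u,v) in [(335,143),(334,369)]:
    k=g[v-18:v+19,u-18:u+19]; t=(int(np.percentile(k,90))+int(k.min()))/2; cs,_=cv2.findContours((k<t).astype(np.uint8),0,1); q=min([q for q in cs if len(q)>8],key=lambda q:np.hypot(*(q.mean((0,1))-18))); (x,y),ax,_=cv2.fitEllipse(q); print(ax,atz(c,T,[u-18+x,v-18+y],42)[0])
```

```text
w12 pts 4167 zpct [-78.4 -61.5 -50.4 -37.5 -25.  -24.6] inner |y| [22.9 23.9 25.7]
w12 pts 4354 zpct [-78.3 -61.3 -49.4 -35.8 -24.9 -24.5] inner |y| [22.2 23.4 25.8]
w13 pts 3997 zpct [-79.6 -67.8 -57.6 -46.1 -30.7 -27.9] inner |y| [20.8 21.  23.8]
w13 pts 4197 zpct [-79.6 -67.  -56.4 -44.1 -29.9 -27.9] inner |y| [21.3 21.4 23.9]
cover 42.843357969681534 (472.4, 6.6, 150.6, 56.6, np.float64(-0.424))
(22.793710708618164, 23.783578872680664) [416.98042219  31.76127482  42.        ]
(16.26971435546875, 20.187816619873047) [526.87295733 -17.95588934  42.        ]
```

Run:
```python
from h import *
c=ctrl.calibration('wrist'); M=np.array(c['mount'])
for n in ('w12','w13','w9'):
    f=np.load(n+'.npz'); P=cloud(c,M,f['d']); print(n)
    for r in range(280,385,8): print(r,[tuple(P[r,u].round(0)) for u in ((225,238,248,254) if n!='w9' else (165,178,190,198))])
```

```text
w12
280 [(np.float64(-3.0), np.float64(-46.0), np.float64(16.0)), (np.float64(-3.0), np.float64(-40.0), np.float64(16.0)), (np.float64(14.0), np.float64(-27.0), np.float64(-25.0)), (np.float64(14.0), np.float64(-25.0), np.float64(-25.0))]
288 [(np.float64(-7.0), np.float64(-47.0), np.float64(17.0)), (np.float64(-7.0), np.float64(-40.0), np.float64(17.0)), (np.float64(11.0), np.float64(-27.0), np.float64(-26.0)), (np.float64(11.0), np.float64(-25.0), np.float64(-26.0))]
296 [(np.float64(-11.0), np.float64(-47.0), np.float64(17.0)), (np.float64(11.0), np.float64(-29.0), np.float64(-34.0)), (np.float64(11.0), np.float64(-26.0), np.float64(-34.0)), (np.float64(7.0), np.float64(-25.0), np.float64(-25.0))]
304 [(np.float64(7.0), np.float64(-35.0), np.float64(-32.0)), (np.float64(11.0), np.float64(-28.0), np.float64(-41.0)), (np.float64(11.0), np.float64(-25.0), np.float64(-39.0)), (np.float64(5.0), np.float64(-25.0), np.float64(-26.0))]
312 [(np.float64(11.0), np.float64(-31.0), np.float64(-46.0)), (np.float64(11.0), np.float64(-27.0), np.float64(-46.0)), (np.float64(8.0), np.float64(-25.0
[... 8168 characters left out ...]
, np.float64(-43.0), np.float64(-69.0)), (np.float64(-0.0), np.float64(-43.0), np.float64(-61.0)), (np.float64(-7.0), np.float64(-43.0), np.float64(-51.0)), (np.float64(-173.0), np.float64(-128.0), np.float64(199.0))]
376 [(np.float64(3.0), np.float64(-43.0), np.float64(-69.0)), (np.float64(-3.0), np.float64(-43.0), np.float64(-61.0)), (np.float64(-10.0), np.float64(-43.0), np.float64(-51.0)), (np.float64(-188.0), np.float64(-132.0), np.float64(206.0))]
384 [(np.float64(18.0), np.float64(-32.0), np.float64(-93.0)), (np.float64(-5.0), np.float64(-42.0), np.float64(-62.0)), (np.float64(-198.0), np.float64(-142.0), np.float64(207.0)), (np.float64(-197.0), np.float64(-133.0), np.float64(206.0))]
```

Evidence from depth and contact: the fingertips are about 26–28 mm behind the TCP at this opening, so they had closed on top of the plate and dragged it about 5 mm. It's still flat on the stand. I'll rise, open, recentre and grip lower.

Emit:
send_rows([
  {"offset": [0,0,1],"spin": 0},
  {"offset": [0,0,3],"spin": 0},
  {"offset": [0,0.2,5],"spin": 0},
  {"offset": [0.1,0.3,6],"spin": 0},
  {"offset": [0.1,0.35,6],"spin": 0},
  {"offset": [0.1,0.35,6],"spin": 0},
], grip=0.5)

```text
time_s: 22.75
eef_pos: [470.3, 4.4, 129.5]
ee_rot: [-0.0, 0.211, 0.977, -0.0]
force: [-0.2, 0.3, -0.5]
grip_width: 0.497
grip_force: 0.0
```

Emit:
send_rows([
  {"offset": [0,0,3],"spin": 0},
  {"offset": [0,0,4],"spin": 0},
  {"offset": [0,0,4],"spin": 0},
  {"offset": [0,0,4],"spin": 0},
  {"offset": [0,0,4],"spin": 0},
], grip=1.0)

```text
time_s: 23.17
eef_pos: [469.8, 4.4, 168.5]
ee_rot: [-0.001, 0.211, 0.977, 0.0]
force: [-0.1, 0.5, -0.4]
grip_width: 0.999
grip_force: 0.0
```

```bash
python3 st.py w14 472 5 42
python3 - <<'E'
from h import *
f=np.load('w14.npz'); c=ctrl.calibration('wrist'); T=f['T']; im=f['im']; g=cv2.cvtColor(im,cv2.COLOR_RGB2GRAY); H=[]
for h0 in ((416.98,31.76),(526.87,-17.96)):
    p=proj(c,T,[*h0,42]); u,v=p.round().astype(int); k=g[v-14:v+15,u-14:u+15]; t=(int(k.max())+int(k.min()))/2
    cs,_=cv2.findContours((k<t).astype(np.uint8),0,1); q=max(cs,key=cv2.contourArea); (x,y),(a,b),_=cv2.fitEllipse(q); h=atz(c,T,[u-14+x,v-14+y],42)[0]; H.append(h[:2]); print(p,h,a,b)
H=np.array(H); e=H[1]-H[0]; print('mid',H.mean(0),'len',np.hypot(*e),'yaw',np.arctan2(e[1],e[0]))
P=cloud(c,T,f['d']); print(proj(c,T,[472+22*-.41,5-22*.91,30]))
E
```

```text
23.17 [469.8   4.4 168.5]
42.0 14625 42.8 (471.9, 6.7, 149.6, 56.2, np.float64(-0.425)) [467.4   8.8  42.8]
pose [469.9   4.4 168.6] yaw 2.716
[325.91481903 140.18888174] [417.01907127  31.93146584  42.        ] 14.92015266418457 15.860061645507812
[325.59653772 298.57441148] [526.76319637 -17.907024    42.        ] 12.418701171875 13.331402778625488
mid [471.89113382   7.01222092] len 120.53069345349265 yaw -0.42628607258446966
[294.94924646 221.11426429]
```

Emit:
send_rows([
  {"offset": [0.07,-0.03,-3.5],"spin": 0},
  {"offset": [0.07,-0.03,-7],"spin": 0},
  {"offset": [0.07,-0.03,-10.5],"spin": 0},
  {"offset": [0.07,-0.03,-13.5],"spin": 0},
  {"offset": [0.07,-0.03,-15.5],"spin": 0},
  {"offset": [0.07,-0.03,-16.7],"spin": 0},
  {"offset": [0.07,-0.03,-17.3],"spin": 0},
  {"offset": [0.07,-0.03,-17.3],"spin": 0},
])

```text
time_s: 23.88
eef_pos: [470.2, 4.2, -4.3]
ee_rot: [-0.002, 0.211, 0.977, 0.0]
force: [0.0, -0.3, -0.5]
grip_width: 0.995
grip_force: 0.0
```

```bash
python3 ps.py
```

```text
23.8833 pose [470.2   4.2  -4.3] yaw 2.716 [ 0.  -0.3 -0.5]
```

Emit:
send_rows([
  {"offset": [0,0,0],"spin": 0},
  {"offset": [0,0,0],"spin": 0},
  {"offset": [0,0,0],"spin": 0},
  {"offset": [0,0,0],"spin": 0},
  {"offset": [0,0,0],"spin": 0},
  {"offset": [0,0,0],"spin": 0},
], grip=0.5, squeeze=60)

```text
time_s: 24.38
eef_pos: [472.0, 3.9, -1.5]
ee_rot: [0.001, 0.211, 0.977, 0.0]
force: [-1.8, 1.2, 6.1]
grip_width: 0.64
grip_force: 62.8
```

```bash
python3 ps.py; python3 st.py w15 472 5 42
```

```text
24.3833 pose [472.    3.9  -1.5] yaw 2.716 [-1.8  1.2  6.1]
24.38 [472.    3.9  -1.5]
42.0 57063 43.0 (453.1, 12.5, 111.1, 82.6, np.float64(-0.429)) [447.1  15.5  43. ]
pose [472.    3.9  -1.6] yaw 2.716
```

Opening 0.64, which is 56 mm as expected. Lifting.

Emit:
send_rows([
  {"offset": [0,0,0.3],"spin": 0},
  {"offset": [0,0,0.8],"spin": 0},
  {"offset": [0,0,1.5],"spin": 0},
  {"offset": [0,0,3],"spin": 0},
  {"offset": [0,0,4.5],"spin": 0},
  {"offset": [0,0,5.5],"spin": 0},
  {"offset": [0,0,5.5],"spin": 0},
  {"offset": [0,0,5.5],"spin": 0},
])

```text
time_s: 25.1
eef_pos: [471.4, 3.9, 52.5]
ee_rot: [0.0, 0.211, 0.977, -0.0]
force: [0.1, 0.5, -2.8]
grip_width: 0.634
grip_force: 64.2
```

```bash
cat > hole.py <<'E'
from h import *
import sys
# far hole of the held cover in the tool frame
c,T,im,d=snap(sys.argv[1]); s=ctrl.sense(); g=cv2.cvtColor(im,cv2.COLOR_RGB2GRAY); M=np.array(c['mount'])
P=cloud(c,M,d); m=(P[...,2]<-30)&(P[...,2]>-60)&(P[...,0]>15)&(P[...,0]<80)&(abs(P[...,1])<40); Q=P[m]; print(m.sum())
co=np.linalg.lstsq(np.c_[Q[:,:2],np.ones(len(Q))],Q[:,2],rcond=None)[0]; print('top plane: slopes, z',co.round(4),'tool outline',rect(Q[:,:2]),'xmax',np.percentile(Q[:,0],99.8))
p=proj(c,M,[60,0,co[2]+60*co[0]]); u,v=p.round().astype(int); k=g[v-28:v+29,u-28:u+29]; save(sys.argv[1]+'k.png',k[...,None].repeat(3,2))
t=(np.percentile(k,85)+k.min())/2; cs,_=cv2.findContours((k<t).astype(np.uint8),0,1); q=max(cs,key=cv2.contourArea); (x,y),ax,_=cv2.fitEllipse(q)
print('expected px',p,'hole px',u-28+x,v-28+y,ax,'hole tool',atz(c,M,[u-28+x,v-28+y],co[2]+60*co[0])[0].round(2))
E
python3 hole.py w16; python3 ps.py
```

```text
25.1 [471.4   3.9  52.5]
36005
top plane: slopes, z [-2.00000e-03  9.60000e-03 -4.44483e+01] tool outline (45.6, 0.4, 61.3, 56.5, np.float64(0.004)) xmax 76.01670532314708
expected px [321.32664272 156.23465951] hole px 322.6468811035156 151.8420124053955 (31.172462463378906, 33.404823303222656) hole tool [ 61.26   0.38 -44.57]
25.15 pose [471.    4.   51.9] yaw 2.716 [-0.4  0.4 -3.3]
```

View pics/w16.png

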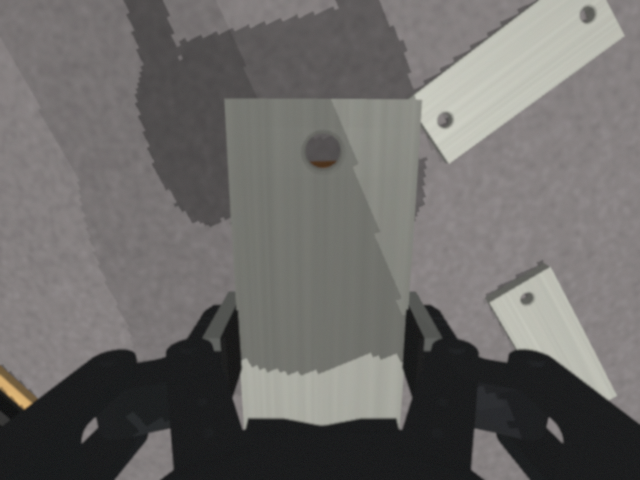

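Held level, hole at (322,151), cover centre about 1 mm along tool x. Moving to above the housing.

Emit:
send_rows([
  {"offset": [0.4,2,0],"spin": -0.02},
  {"offset": [1,5,0],"spin": -0.04},
  {"offset": [1.7,8.5,0],"spin": -0.06},
  {"offset": [2.4,12,0],"spin": -0.06},
  {"offset": [3.1,15.5,0],"spin": -0.06},
  {"offset": [3.8,19,0],"spin": -0.06},
  {"offset": [4.5,22.5,0],"spin": -0.06},
  {"offset": [5.2,26,0],"spin": -0.06},
])

```text
time_s: 25.82
eef_pos: [522.7, 265.6, 51.0]
ee_rot: [-0.001, 0.24, 0.971, -0.001]
force: [0.1, -0.9, -2.6]
grip_width: 0.638
grip_force: 64.2
```

Emit:
send_rows([
  {"offset": [0.4,2,0],"spin": 0},
  {"offset": [0.53,2.77,-0.5],"spin": 0},
  {"offset": [0.53,2.77,-1.5],"spin": 0},
  {"offset": [0.53,2.77,-2.3],"spin": 0},
  {"offset": [0.53,2.77,-2.6],"spin": 0},
  {"offset": [0.53,2.77,-2.6],"spin": 0},
  {"offset": [0.53,2.77,-2.6],"spin": 0},
])

```text
time_s: 26.4
eef_pos: [528.7, 290.6, 26.1]
ee_rot: [-0.0, 0.241, 0.97, -0.0]
force: [0.6, -0.6, -2.5]
grip_width: 0.641
grip_force: 64.3
```

```bash
python3 hole.py w17; python3 ps.py; python3 -c "
from h import *
k=cv2.imread('pics/w17k.png'); cv2.imwrite('pics/w17z.png',cv2.resize(k,None,fx=9,fy=9,interpolation=0))"
```

```text
26.4 [528.7 290.6  26.1]
35987
top plane: slopes, z [-2.00000e-03  9.60000e-03 -4.44178e+01] tool outline (45.6, 0.5, 61.3, 56.5, np.float64(0.002)) xmax 76.02575880171878
expected px [321.33804971 156.26019035] hole px 322.61392402648926 150.5938014984131 (35.08165740966797, 35.42810821533203) hole tool [ 61.63   0.37 -44.54]
26.45 pose [528.9 290.9  26.5] yaw 2.655 [-0.3  0.4 -1.9]
```

View pics/w17z.png

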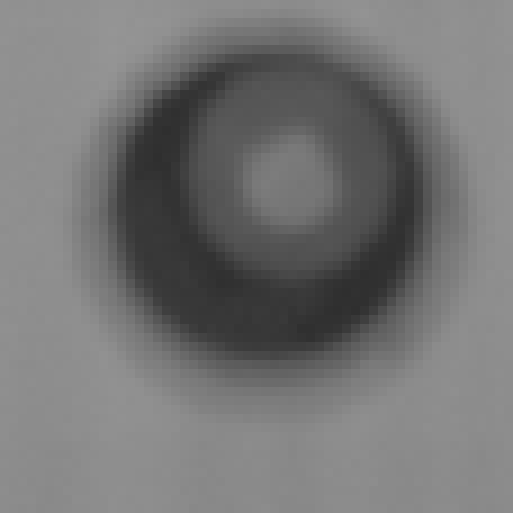

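The pin tip shows through the far hole, at crop (290,183). I'll compute the offset.

Run:
```python
from h import *
c=ctrl.calibration('wrist'); M=np.array(c['mount'])
f=np.load('w17.npz'); g=cv2.cvtColor(f['im'],cv2.COLOR_RGB2GRAY).astype(float)
tip=np.array([293+290/9-.5,128+183/9-.5])
a=atz(c,M,tip,26.3-54)[0]
k=g[128:185,293:350]; 
for t in (90,100,110,120):
    cs,_=cv2.findContours((k<t).astype(np.uint8),0,1); q=max(cs,key=cv2.contourArea); (x,y),ax,_=cv2.fitEllipse(q); h=atz(c,M,[293+x,128+y],-44.54)[0]; print(t,ax,h)
d=a-h; print('pin tool',a,'pin-hole',d); psi=2.655; print('world',np.array([[np.cos(psi),np.sin(psi)],[np.sin(psi),-np.cos(psi)]])@d[:2])
```

```text
90 (34.16469955444336, 34.933719635009766) [ 61.62764607   0.3596628  -44.54      ]
100 (35.69385528564453, 36.15660095214844) [ 61.58904542   0.3843805  -44.54      ]
110 (37.36096954345703, 37.979515075683594) [ 61.51535747   0.45066525 -44.54      ]
120 (39.7375602722168, 40.03519058227539) [ 61.52550553   0.48642744 -44.54      ]
pin tool [ 61.56814448   1.11479529 -27.7       ] pin-hole [ 0.04263895  0.62836785 16.84      ]
world [0.25614543 0.57537271]
```

Emit:
send_rows([
  {"offset": [0.02,0.06,0],"spin": 0},
  {"offset": [0.02,0.06,-0.4],"spin": 0},
  {"offset": [0.02,0.06,-0.7],"spin": 0},
  {"offset": [0.02,0.06,-0.9],"spin": 0},
  {"offset": [0.02,0.06,-1.1],"spin": 0},
  {"offset": [0.02,0.06,-1.2],"spin": 0},
  {"offset": [0.02,0.06,-1.2],"spin": 0},
])

```text
time_s: 27.03
eef_pos: [528.7, 292.2, 14.0]
ee_rot: [-0.0, 0.24, 0.971, -0.0]
force: [0.1, 0.6, -2.3]
grip_width: 0.642
grip_force: 64.3
```

```bash
python3 ps.py; python3 hole.py w18;python3 -c "
from h import *
k=cv2.imread('pics/w18k.png'); cv2.imwrite('pics/w18z.png',cv2.resize(k,None,fx=9,fy=9,interpolation=0))"
```

```text
27.0333 pose [528.7 292.2  14. ] yaw 2.656 [ 0.1  0.6 -2.3]
27.03 [528.7 292.2  14. ]
36476
top plane: slopes, z [ 1.80000e-03  9.40000e-03 -4.45079e+01] tool outline (45.6, 0.4, 61.4, 56.6, np.float64(0.004)) xmax 76.02739157101071
expected px [321.33756944 156.22536818] hole px 322.6117935180664 150.53232192993164 (35.11316680908203, 35.39698791503906) hole tool [ 61.64   0.37 -44.4 ]
```

View pics/w18z.png

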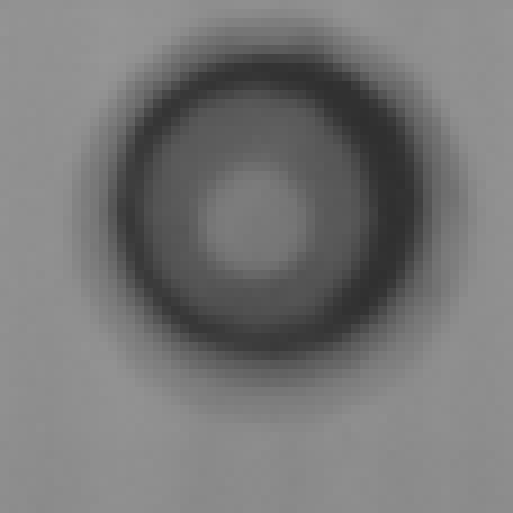

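The pin sits inside the hole with no force, slightly left. Small correction, then down.

Emit:
send_rows([
  {"offset": [-0.02,-0.03,-0.1],"spin": 0},
  {"offset": [-0.02,-0.03,-0.3],"spin": 0},
  {"offset": [-0.02,-0.03,-0.5],"spin": 0},
  {"offset": [-0.02,-0.03,-0.6],"spin": 0},
  {"offset": [-0.02,-0.03,-0.7],"spin": 0},
  {"offset": [-0.02,-0.03,-0.75],"spin": 0},
  {"offset": [-0.02,-0.03,-0.75],"spin": 0},
])

```text
time_s: 27.67
eef_pos: [528.6, 292.0, 6.7]
ee_rot: [-0.0, 0.241, 0.971, -0.0]
force: [-0.4, -0.1, -2.6]
grip_width: 0.638
grip_force: 64.3
```

```bash
python3 ps.py
```

```text
27.6667 pose [528.6 292.    6.7] yaw 2.656 [-0.4 -0.1 -2.6]
```

Emit:
send_rows([
  {"offset": [0,0,-0.05],"spin": 0},
  {"offset": [0,0,-0.1],"spin": 0},
  {"offset": [0,0,-0.15],"spin": 0},
  {"offset": [0,0,-0.15],"spin": 0},
])

```text
time_s: 28.0
eef_pos: [528.8, 292.0, 6.6]
ee_rot: [0.0, 0.24, 0.971, 0.0]
force: [-4.9, -3.2, 9.4]
grip_width: 0.641
grip_force: 65.6
```

```bash
python3 ps.py
```

```text
28.0 pose [528.8 292.    6.6] yaw 2.656 [-4.9 -3.2  9.4]
```

Seated contact at the expected height. Release and rise.

Emit:
send_rows([
  {"offset": [0,0,0],"spin": 0},
  {"offset": [0,0,0],"spin": 0},
  {"offset": [0,0,0],"spin": 0},
  {"offset": [0,0,0.5],"spin": 0},
  {"offset": [0,0,3],"spin": 0},
  {"offset": [0,0,6.5],"spin": 0},
  {"offset": [0,0,10],"spin": 0},
  {"offset": [0,0,13.5],"spin": 0},
], grip=1.0)

```text
time_s: 28.67
eef_pos: [528.4, 291.9, 142.2]
ee_rot: [0.0, 0.24, 0.971, -0.0]
force: [0.1, -0.3, -0.6]
grip_width: 1.001
grip_force: 0.0
```

Emit:
send_rows([
  {"offset": [0,0,3],"spin": 0},
  {"offset": [0,0,3],"spin": 0},
  {"offset": [0,0,3],"spin": 0},
])

```text
time_s: 28.92
eef_pos: [529.2, 292.2, 172.0]
ee_rot: [0.002, 0.24, 0.971, 0.001]
force: [0.1, -0.0, -0.8]
grip_width: 1.001
grip_force: 0.0
```

```bash
python3 st.py w19 528 292 50
python3 - <<'E'
from h import *
f=np.load('w19.npz'); c=ctrl.calibration('wrist'); T=f['T']; P=cloud(c,T,f['d'])
m=(abs(P[...,2]-50)<5)&(np.hypot(P[...,0]-528,P[...,1]-292)<80); Q=P[m]; Q=Q-[528,292,0]
print('slopes',np.linalg.lstsq(np.c_[Q[:,:2],np.ones(len(Q))],Q[:,2],rcond=None)[0])
im,d=ctrl.capture('scene'); c2,T2=cam('scene'); np.savez('s1.npz',im=im,d=d)
a=f['im'][100:340,200:440]; u,v=proj(c2,T2,(528,292,50)).astype(int); b=im[v-45:v+45,u-60:u+60]
save('fin.png',np.hstack([cv2.resize(a,(400,400)),cv2.resize(b,(400,400*90//120)) if 0 else cv2.resize(b,(400,400))]))
E
```

```text
28.92 [529.2 292.2 172. ]
50.0 15370 50.8 (527.7, 292.6, 150.0, 56.3, np.float64(-0.49)) [523.2 295.   50.8]
pose [528.5 291.9 170.2] yaw 2.656
slopes [-1.07543702e-03  9.83906358e-04  5.08072087e+01]
```

View pics/fin.png

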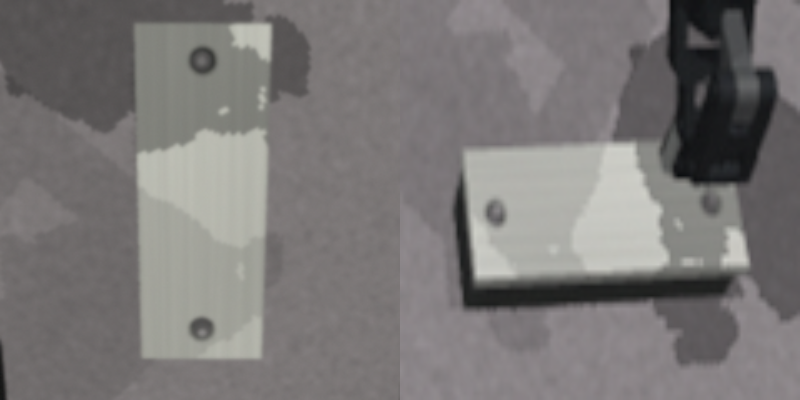

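The cover is flush (top at 50 mm, level) with both pins through, at (202,60) and (202,328) in the left crop. The other parts were checked earlier, so I'm handing in.

```bash
python3 -c "
from rig import ctrl
print(ctrl.finish_job())"
```

```text
the job is handed in; nothing more can be done
None
```

I took the stack apart in order and handed the job in at about 29 s: the capacitor, relay block and heat sink are each within 1 mm of centre on their pads, and the cover lies flush on the housing with both pins through (my first grip on the cover slipped, sliding it about 5 mm on its stand, and the second held).

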